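# Load the reagent rack with the capped bottles

## Task

Load the reagent rack: pick up the four closed, screw-capped bottles scattered over the bench and stand each one upright on the floor of the well of its own size - the largest bottle in the widest well, and so on down to the little vial in the narrowest. Set them down, do not drop them, and leave the open bottle without a cap and the wash bottle with the bent spout where they stand.

Things in the scene. Friction and masses are not known exactly. Their poses are not given: they have to be found in the camera images.
- bottle_xl: The largest bottle: a round white plastic screw-capped bottle with a plain paper band, closed, standing on the bench. Body diameter 67 mm, overall height 138 mm; the ribbed grey cap on top is 40 mm in diameter and 24 mm tall, with a narrower neck and a sloping shoulder under it; about 380 g. Origin: centre of the underside; z up along its axis.
- bottle_l: The second largest bottle: a round white plastic screw-capped bottle with a plain paper band, closed, standing on the bench. Body diameter 52 mm, overall height 114 mm; the ribbed grey cap on top is 34 mm in diameter and 22 mm tall, with a narrower neck and a sloping shoulder under it; about 200 g. Origin: centre of the underside; z up along its axis.
- bottle_m: The third largest bottle: a round white plastic screw-capped bottle with a plain paper band, closed, standing on the bench. Body diameter 37 mm, overall height 92 mm; the ribbed grey cap on top is 28 mm in diameter and 20 mm tall, with a narrower neck and a sloping shoulder under it; about 90 g. Origin: centre of the underside; z up along its axis.
- vial_s: The smallest bottle, a vial: a round white plastic screw-capped bottle with a plain paper band, closed, standing on the bench. Body diameter 22 mm, overall height 66 mm; the ribbed grey cap on top is 24 mm in diameter and 18 mm tall, with a narrower neck and a sloping shoulder under it; about 30 g. Origin: centre of the underside; z up along its axis.
- block_xl: Grey adapter block with the widest well in the white reagent rack: 96 mm square, 40 mm high, one upright round well of 81.5 mm bore, open on top, for the 67 mm bottle. Origin: centre of its underside, on the well's axis; z up, x and y along its sides; well floor 6 mm, rim 40 mm above it. The four blocks sit fixed, two by two, 99 mm apart, in any order.
- block_l: Grey adapter block with the second widest well in the white reagent rack: 96 mm square, 40 mm high, one upright round well of 66.5 mm bore, open on top, for the 52 mm bottle. Origin: centre of its underside, on the well's axis; z up, x and y along its sides; well floor 6 mm, rim 40 mm above it. The rack is a tray 210 mm square with 30 mm walls and a handle standing out 37 mm on two sides.
- block_m: Grey adapter block with the third widest well in the white reagent rack: 96 mm square, 40 mm high, one upright round well of 51.5 mm bore, open on top, for the 37 mm bottle. Origin: centre of its underside, on the well's axis; z up, x and y along its sides; well floor 6 mm, rim 40 mm above it. 
- block_s: Grey adapter block with the narrowest well in the white reagent rack: 96 mm square, 40 mm high, one upright round well of 36.5 mm bore, open on top, for the 22 mm bottle. Origin: centre of its underside, on the well's axis; z up, x and y along its sides; well floor 6 mm, rim 40 mm above it. 
- open_bottle: Look-alike, leave it standing: an empty white plastic bottle with a paper band like the third largest one, 37 mm in diameter, but without a cap, its 22 mm neck open at the top, 86 mm tall, light (30 g). Origin: centre of the underside; z up.
- wash_bottle: Look-alike, leave it standing: a white wash bottle, 52 mm in diameter, grey cap with a thin white tube bent into a spout; 136 mm tall. Origin: centre of the underside; z up; the spout points along +x, reaching 45 mm from the axis at 119 to 136 mm height. Also among the bottles: a beaker, a crucible and a spare cap, up to 50 mm wide and 62 mm tall; all stand 95 mm or more apart.
Not all that is in view belongs to the job. Leave any green or yellow look-alike of the bottle_xl alone. Leave any pink look-alike of the bottle_m alone.

How it is judged:
By the outcome, as a careful person would: the job done as asked, in the order asked, and still so for the second after the job is handed in, with the robot touching nothing.
It also fails if it takes over 106 s, if anything falls off the work surface, if the arm or the gripper's body presses on something with over 40 N, if the wrist force passes 120 N, or if a joint passes its speed limit or range.

## Robot

A 6-joint arm with a two-finger parallel gripper is mounted at the origin on the work surface. World frame = base frame: x ahead of the robot, y to its left, z up, the work surface at z = 0. Lengths are in mm, angles in rad, forces in N, time in s.
With the tool pointing down it reaches from about 250 to 725 mm from the base axis. Payload 4 kg.
Tool frame: the origin (TCP) lies on the centre line of the jaws, within the pads' length; the fingertips stand 8 mm ahead of it and the grasp point (between the pads) lies 11 mm behind it; y points along the fingers, z is the direction in which the jaws open and shut, and the axes are right-handed (so a half turn about y gives the same grasp; the last joint's range is limited). The gripper opens to 85 mm and grips with 20 to 120 N. Pads are 22 mm wide; open, the fingers measure 114 mm over their backs; the gripper's body (76 mm by 85 mm) begins 54 mm behind the grasp point. The pads swing forward as they close: fully open they stand 13 mm farther back than shut.
Start: joints at [-1.172, 0.241, 0.005, 1.335, 0, 1.571], TCP at [194.155, -460.764, 239.306] pointing down, gripper open.
Joint ranges: [-2.72, 2.72], [-1.05, 1.87], [-1.09, 1.28], [-1.99, 2.15], [-1.42, 1.44], [-3.14, 3.14]. Speed limits (rad/s): [2.79, 2.79, 3.14, 3.14, 3.14, 3.14].

## Interface

Orientations are given as a 3x3 rotation matrix whose columns are the frame's x, y, z axes.
In Python, from cell import manip gives the robot as it stands.
- The arm moves only by the tool carry_out, never from a script. Its argument "increments" is a list of rows, each a list of 7 numbers: the turn, a rotation vector about the tool's x, y, z in degrees, then the shift along the tool's x, y, z in mm, then the closure, from -1 (fully open) to 1 (shut), so that 0 is half open. In form: [[ax, ay, az, x, y, z, fingers], ...]. A call has 1 to 20 rows; each row shifts and turns the pose as measured when the row begins, along the tool's axes as they then stand; what a row does not reach is not made up. A row lasts 1/8 s, in which the tool goes at most 62.5 mm and 10.7 degrees, less where a joint would pass 70% of its speed; a pose out of reach is approached as far as the arm can. A call is refused whole if a number of a shift passes 62.5 or a number of a turn 10.7, either way. A call with a gripper value outside its range is refused whole. The fingers move at their own pace and stop on an object; the grip force is fixed at half the most. Time passes only in rows, so rows that do not move let the fingers close. It gives the time, the measured TCP pose, the force and the opening at its end, in the units of the state.
- manip.state(): the state, without advancing time (a new reading comes with each control period).
- manip.capture(name): name is "scene" or "top"; returns a dict with "frame" (400x640x3 uint8, red, green, blue), "range_z" (400x640 float32, mm along the optical axis (not along the pixel's ray), 0 where there is no reading), "intrinsics" (3x3 intrinsics, pixels), "camera_from_world" (4x4, takes a point from world to camera coordinates). Camera axes: x right, y down, z forward; pixel columns grow to the right and rows downward; lengths in mm; the calibration is good to about 2 mm. A picture is of the moment at which its call begins.
- manip.sign_off(): hands the job in, once; it reports no verdict.
The state is a dict: "t": time; "joint_pos": joint angles; "joint_velocities": joint speeds; "joint_torque": joint torques, N m; "tcp_pos": TCP position; "ee_rot": TCP orientation; "ft_force": force on the tool from outside, world axes, zero at the start; "moment": the same for the moment, N m; "opening": finger opening in mm.
Only numpy, scipy, OpenCV 4.12 (cv2) and the standard library are available. Lean on these libraries where they do the work, as an engineer would, in place of code of your own. Each camera call takes 0.05 s, during which the arm holds its last target. There are 200 camera calls.

## Working session

There is one attempt and no reset: what is moved stays moved. The work goes in short steps, Python scripts to look and compute and a tool call to move; the robot and the scene stay as the last step left them, time stands still between calls to the robot, and variables do not carry over. Pictures are saved under pics/ and viewed, about 12 in all and at most 16, crops included, and the job is handed in when it is done.

Besides the shell and the picture viewer there is one more tool, called after ">>>" by a JSON object that holds its "api" and its "payload", one argument or row to a line. carry_out: Moves the arm, as the interface text tells. Its arguments: {"type":"object","properties":{"increments":{"type":"array"}},"required":["increments"]}

```bash
mkdir -p pics; cat > h.py <<'E'
import numpy as np, cv2
from cell import manip
def cap(n):
    d=manip.capture(n); d['bgr']=cv2.cvtColor(d['frame'],cv2.COLOR_RGB2BGR); return d
def world(d):
    K=d['intrinsics'];T=np.linalg.inv(d['camera_from_world']);z=d['range_z']
    v,u=np.mgrid[:400,:640]
    P=np.stack([(u-K[0,2])/K[0,0]*z,(v-K[1,2])/K[1,1]*z,z],-1)
    W=P@T[:3,:3].T+T[:3,3]; W[z==0]=np.nan; return W
E
python3 - <<'E'
from h import *
for n in('scene','top'):
    d=cap(n); cv2.imwrite(f'pics/{n}0.png',d['bgr']); np.savez(f'{n}0.npz',**{k:d[k] for k in('frame','range_z','intrinsics','camera_from_world')})
    print(d['intrinsics'].round(1).tolist(),np.linalg.inv(d['camera_from_world']).round(3).tolist())
s=manip.state();print(s)
E
```

```text
[[475.0, 0.0, 313.8], [0.0, 475.0, 196.6], [0.0, 0.0, 1.0]] [[0.652, 0.563, -0.509, 1198.441], [0.758, -0.497, 0.421, -419.645], [-0.016, -0.66, -0.751, 961.592], [0.0, 0.0, 0.0, 1.0]]
[[490.6, 0.0, 328.4], [0.0, 490.6, 195.8], [0.0, 0.0, 1.0]] [[0.019, -0.994, 0.104, 405.907], [-1.0, -0.02, -0.01, 73.995], [0.012, -0.103, -0.995, 1606.167], [0.0, 0.0, 0.0, 1.0]]
{'t': 0.1, 'joint_pos': array([-1.17202675e+00,  2.41338374e-01,  3.86912589e-03,  1.33522968e+00,
        2.00351870e-05,  1.57079041e+00]), 'joint_velocities': array([ 0.00031621, -0.00335432,  0.00180537,  0.00104062, -0.00163774,
       -0.00016657]), 'joint_torque': array([ 1.68001293e-04, -3.73137403e+01,  2.53010935e+01,  1.09074658e-02,
        5.03254705e-05,  1.03648912e-05]), 'tcp_pos': array([ 193.9313389 , -460.25360444,  238.50550249]), 'ee_rot': array([[-9.21537163e-01, -7.20286386e-04,  3.88289502e-01],
       [-3.88290170e-01,  1.76109800e-03, -9.21535481e-01],
       [-2.00464026e-05, -9.99998190e-01, -1.90259737e-03]]), 'ft_force': array([-0.22346223,  0.39779918, -0.80572788]), 'moment': array([0.07976619, 0.03388612, 0.01725901]), 'opening': 85.56682847475464}
```

View pics/scene0.png

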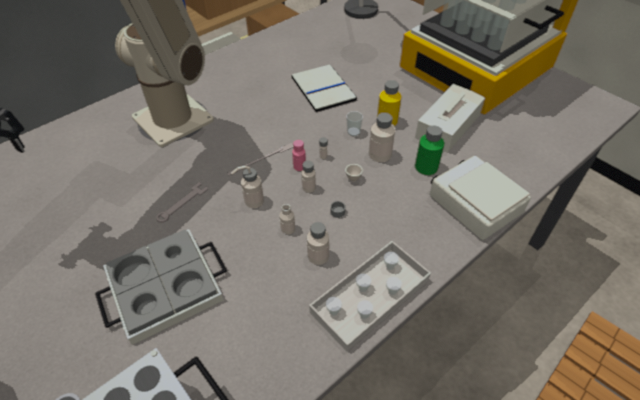

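View pics/top0.png

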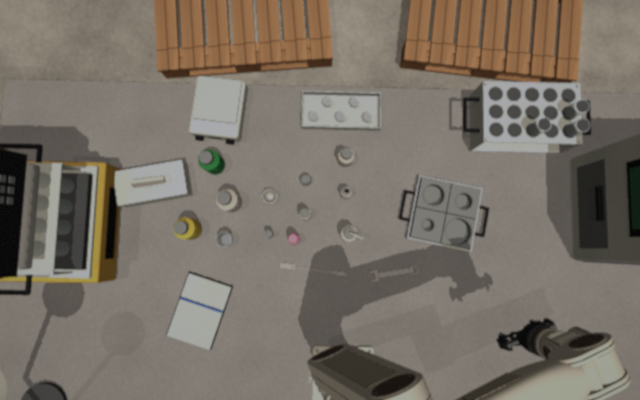

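The scene view shows these candidates:
- **bottle_xl:** white at scene (382,138). The yellow (389,105) and green (430,150) bottles are look-alikes.
- **bottle_l:** (318,245). The wash bottle at (252,188) could be mistaken for it.
- **bottle_m:** (308,178). The open bottle (287,220) and the pink one (299,155) could be mistaken for it.
- **vial_s:** (323,148). The spare cap (338,209), crucible (354,173) and beaker (354,124) are nearby.

The rack is at (165,280). Next I'll check a close crop and measure.

```bash
python3 - <<'E'
from h import *
D={n:dict(np.load(f'{n}0.npz')) for n in('scene','top')}
a=cv2.cvtColor(D['scene']['frame'],cv2.COLOR_RGB2BGR)[100:275,225:425]
b=cv2.cvtColor(D['top']['frame'],cv2.COLOR_RGB2BGR)[140:255,170:500]
cv2.imwrite('pics/crop1.png',np.vstack([cv2.resize(a,(400,350),interpolation=2),np.zeros((0,400,3),np.uint8)]) if 0 else cv2.resize(a,None,fx=3.4,fy=3.4,interpolation=2))
for n in D:
    W=world(D[n]); z=W[...,2]
    m=((z>22)&(z<170)&(W[...,0]>150)&(W[...,0]<700)&(W[...,1]>-420)&(W[...,1]<420)).astype(np.uint8)
    N,L,S,C=cv2.connectedComponentsWithStats(m)
    print(n)
    for i in range(1,N):
        if S[i,4]<12: continue
        P=W[L==i]; c=np.median(D[n]['frame'][L==i],0)
        zt=np.percentile(P[:,2],95); T=P[P[:,2]>zt-5]
        e=(T[:,:2].max(0)+T[:,:2].min(0))/2
        print(C[i].round(),S[i,4],'top',zt.round(),'cen',T.mean(0)[:2].round(1),e.round(1),'ext',np.ptp(T[:,:2],axis=0).round(),np.ptp(P[:,:2],axis=0).round(),c)
E
```

```text
scene
[354. 120.] 279 top 62.0 cen [426.3 383. ] [426.3 381.4] ext [52. 52.] [52. 53.] [127. 128. 122.]
[382. 136.] 895 top 138.0 cen [550.8 369.1] [549.  370.9] ext [43. 40.] [65. 64.] [114. 105.  97.]
[426. 151.] 587 top 134.0 cen [673.5 415. ] [672.1 414.1] ext [34. 12.] [54. 26.] [17. 71. 29.]
[323. 145.] 128 top 68.0 cen [447.3 240.3] [447.1 240.4] ext [23. 24.] [26. 24.] [112. 105.  97.]
[303. 164.] 624 top 93.0 cen [477.2 144.1] [473.6 145.3] ext [108.  59.] [114.  70.] [120. 102.  96.]
[353. 170.] 141 top 37.0 cen [567.8 245.1] [568.6 244.6] ext [49. 48.] [49. 48.] [141. 134. 122.]
[250. 185.] 650 top 129.0 cen [445.7 -29.1] [445.5 -28.8] ext [21. 44.] [48. 64.] [114. 106.  98.]
[334. 208.] 27 top 26.0 cen [627.1 120.7] [627.8 126. ] ext [38. 29.] [38. 29.] [109. 107. 103.]
[286. 217.] 314 top 84.0 cen [585.3  -0. ] [586.3  -0.9] ext [23. 22.] [35. 36.] [120.  114.  103.5]
[312. 234.] 174 top 115.0 cen [692.5   1.8] [690.4   1.8] ext [18. 34.] [25. 44.] [125. 126. 122.]
[163. 280.] 5724 top 46.0 cen [ 531.2 -318.9] [ 524.8 -314.4] ext [229. 211.] [245. 220.] [125. 126. 122.]

[... 491 characters left out ...]
23. 117. 110.]
[228. 200.] 453 top 140.0 cen [547.2 373.1] [548.5 373.6] ext [37. 39.] [65. 66.] [121. 120. 113.]
[269. 195.] 69 top 40.0 cen [568.6 244.1] [566.1 248.4] ext [43. 45.] [43. 46.] [129. 126. 118.]
[304. 213.] 118 top 94.0 cen [511.  132.6] [511.6 132.7] ext [25. 25.] [35. 35.] [124. 122. 115.]
[349. 233.] 245 top 132.0 cen [443.7 -23.2] [444.2 -23.4] ext [15. 30.] [50. 67.] [131. 125. 118.]
[222. 239.] 115 top 65.0 cen [424.5 388.1] [425.6 383.8] ext [47. 46.] [47. 48.] [111. 109. 104.]
[269. 233.] 55 top 70.0 cen [445.5 244. ] [445.3 243.1] ext [19. 22.] [22. 23.] [119. 117. 111.]
[293. 238.] 117 top 96.0 cen [431.8 165.6] [430.9 167.3] ext [25. 25.] [35. 34.] [153. 110. 120.]
```

View pics/crop1.png

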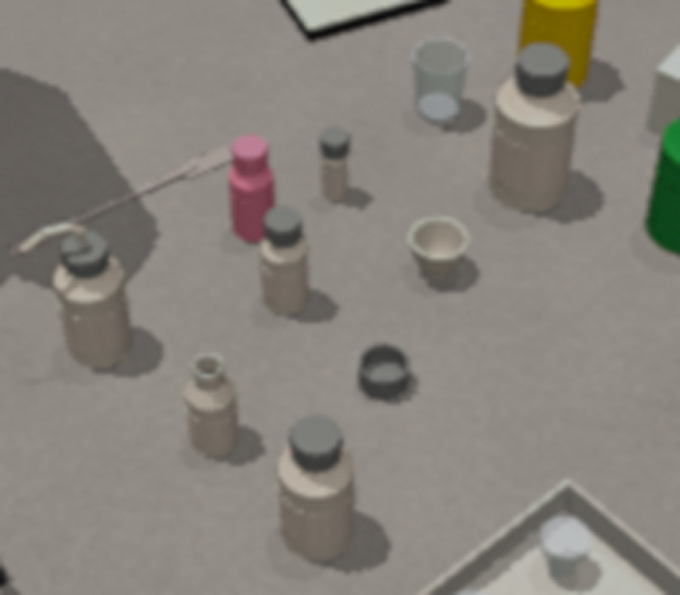

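The close crop confirms the choice: plain capped white bottles for XL, L, M and the vial. The open neck, the spout and the pink, yellow and green bottles are excluded. Next I'll measure the wells and refine the cap positions.

```bash
cat >> h.py <<'E'
def plane(d,uv,z0):
    K=d['intrinsics'];T=np.linalg.inv(d['camera_from_world'])
    uv=np.asarray(uv,float); r=np.c_[(uv-[K[0,2],K[1,2]])/[K[0,0],K[1,1]],np.ones(len(uv))]@T[:3,:3].T
    return T[:3,3]+r*((z0-T[2,3])/r[:,2])[:,None]
def wells(d):
    W=world(d);z=W[...,2]
    R=((abs(W[...,0]-523)<125)&(abs(W[...,1]+313)<125)); m=((z>34)&R).astype(np.uint8)
    cs,h=cv2.findContours(m,cv2.RETR_CCOMP,cv2.CHAIN_APPROX_NONE); o=[]
    for c,k in zip(cs,h[0]):
        if k[3]>=0 and cv2.contourArea(c)>25:
            P=plane(d,c[:,0],40)[:,:2].astype(np.float32); e=cv2.fitEllipse(P); o.append((np.round(e[0],1),np.round(e[1],1),c[:,0].mean(0).round()))
    return o
def caps(d,items):
    W=world(d)
    for n,(x,y,h,r) in items.items():
        m=(np.hypot(W[...,0]-x,W[...,1]-y)<45)&(abs(W[...,2]-h)<6)
        P=W[m][:,:2].astype(np.float32); c,rr=cv2.minEnclosingCircle(P); print(n,np.round(c,1),round(rr,1),P.mean(0).round(1),np.median(W[m][:,2]).round(1))
IT=dict(xl=(548,371,138,20),l=(695,3,114,17),m=(510,133,92,14),s=(446,242,66,12),open=(585,1,86,11))
E
python3 - <<'E'
from h import *
for n in('top','scene'):
    d=dict(np.load(f'{n}0.npz')); print(n); caps(d,IT)
    for w in wells(d): print(w)
E
```

```text
top
xl [547.8 374. ] 20.3 [547. 374.] 136.6
l [696.3   5.2] 17.0 [696.6   5.6] 112.7
m [510.3 133.2] 14.3 [510.3 133.1] 90.3
s [445.4 244.1] 12.5 [444.9 243.8] 65.2
open [584.1   2.5] 10.6 [582.2   2.3] 82.2
(array([ 465.1, -357.4]), array([81.9, 83.5]), array([458., 231.]))
(array([ 484. , -260.4]), array([37.3, 38.9]), array([427., 224.]))
(array([ 562.7, -375.9]), array([52.4, 54.1]), array([463., 200.]))
(array([ 580.6, -279.1]), array([68. , 69.4]), array([433., 194.]))
scene
xl [548.3 369. ] 22.9 [550.9 368.8] 137.3
l [698.9   1.7] 17.9 [700.4   0.9] 113.5
m [513.1 129.4] 15.3 [514.5 128.6] 91.0
s [446.4 240.1] 13.5 [448.3 239.4] 64.7
open [586.1  -0.8] 11.9 [585.2  -0. ] 83.8
(array([ 565.3, -380.1]), array([49. , 51.9]), array([144., 304.]))
(array([ 530.9, -323.1]), array([ 5.8, 42.9]), array([160., 278.]))
(array([ 584.3, -282.7]), array([64.2, 67.2]), array([188., 284.]))
(array([ 468.8, -361.3]), array([77.8, 81.1]), array([131., 270.]))
(array([ 483.1, -314.1]), array([ 6.1, 73.5]), array([154., 263.]))
(array([ 487.1, -264.3]), array([34.1, 36.5]), array([173., 252.]))
```

Both cameras agree up to a constant offset of about (2.5,-4) mm, so I average them:

| Item | Position (x, y) mm | Well (x, y) mm |
|---|---|---|
| XL | (548,371.5) | (467,-359) |
| L | (697.5,3.5) | (582.5,-281) |
| M | (511.7,131.3) | (564,-378) |
| S | (446,242) | (485.5,-262.3) |

I'll grip by the caps. First I turn the tool so its x is -Y, its y is -Z and its z is +X.

>>> {"api": "carry_out", "payload": {
  "increments": [
    [0,-9.6,0,0,0,0,-0.5],
    [0,-9.6,0,0,0,0,-0.5],
    [0,-9.6,0,0,0,0,-0.5],
    [0,-9.6,0,0,0,0,-0.5],
    [0,-9.6,0,0,0,0,-0.5],
    [0,-9.6,0,0,0,0,-0.5],
    [0,-9.6,0,0,0,0,-0.5],
    [0,0,0,0,-20,40,-0.5],
    [0,0,0,-50,0,22,-0.5],
    [0,0,0,-50,0,22,-0.5]
  ]
}}

```text
t: 1.35
tcp_pos: [273.8, -354.8, 253.2]
ee_rot: [[0.034, -0.006, 0.999], [-0.999, 0.014, 0.034], [-0.014, -1.0, -0.006]]
ft_force: [0.2, -0.3, 0.8]
opening: 64.2
```

>>> {"api": "carry_out", "payload": {
  "increments": [
    [0,2,0,-52,0,20,-0.5],
    [0,0,0,-52,0,20,-0.5],
    [0,0,0,-52,0,20,-0.5],
    [0,0,0,-52,0,20,-0.5],
    [0,0,0,-52,0,20,-0.5],
    [0,0,0,-52,0,20,-0.5],
    [0,0,0,-52,0,20,-0.5],
    [0,0,0,-52,0,20,-0.5],
    [0,0,0,-52,0,20,-0.5],
    [0,0,0,-52,0,20,-0.5],
    [0,0,0,-52,0,20,-0.5],
    [0,0,0,-52,0,20,-0.5],
    [0,0,0,-52,0,20,-0.5],
    [0,0,0,0,0,0,-0.5]
  ]
}}

```text
t: 3.1
tcp_pos: [537.0, 347.4, 253.4]
ee_rot: [[0.001, -0.013, 1.0], [-1.0, 0.01, 0.001], [-0.01, -1.0, -0.013]]
ft_force: [0.2, -1.0, -0.8]
opening: 64.0
```

>>> {"api": "carry_out", "payload": {
  "increments": [
    [0.7,0,-0.6,-24,0,11,-0.5],
    [0,0,0,0,30,0,-0.5],
    [0,0,0,0,30,0,-0.5],
    [0,0,0,0,0,0,-0.5],
    [0,0,0,0,0,0,-0.5]
  ]
}}

```text
t: 3.72
tcp_pos: [547.2, 368.3, 191.9]
ee_rot: [[-0.001, -0.003, 1.0], [-1.0, -0.004, -0.001], [0.004, -1.0, -0.003]]
ft_force: [-0.5, -0.7, 0.3]
opening: 64.4
```

```bash
python3 - <<'E'
from h import *
d=cap('scene'); cv2.imwrite('pics/g1.png',cv2.resize(d['bgr'][40:220,280:500],None,fx=3,fy=3)); print(manip.state()['tcp_pos'],manip.state()['joint_pos'])
E
```

```text
[547.1375438  368.2294964  191.82201353] [ 5.93188319e-01  5.90826783e-01  4.12230302e-01  1.39693095e+00
 -1.79986603e-03  2.16484867e+00]
```

View pics/g1.png

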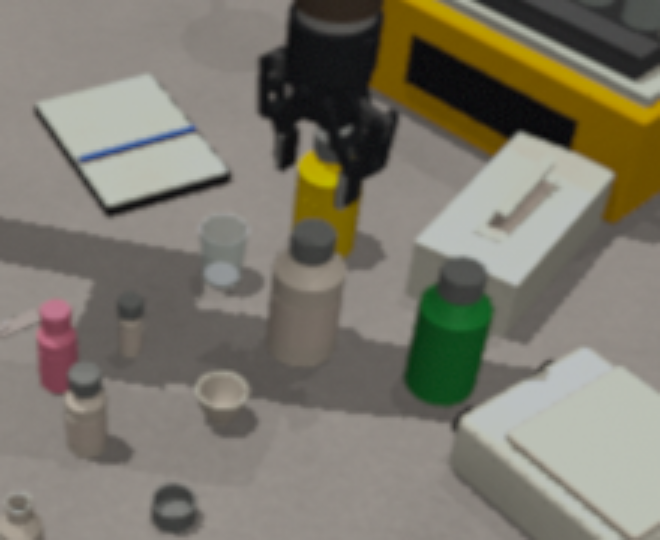

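The gripper is over the white XL bottle (crop (313,290)), with its fingers on either side of the cap along X. I'll go down and close.

>>> {"api": "carry_out", "payload": {
  "increments": [
    [0,0,0,-3,20,1,-0.5],
    [0,0,0,0,20,0,-0.5],
    [0,0,0,0,20,0,-0.5],
    [0,0,0,0,10,0,-0.5],
    [0,0,0,0,0,0,-0.5]
  ]
}}

```text
t: 4.4
tcp_pos: [552.4, 372.2, 129.6]
ee_rot: [[-0.003, 0.009, 1.0], [-1.0, 0.004, -0.003], [-0.004, -1.0, 0.009]]
ft_force: [-0.2, -1.1, -0.6]
opening: 64.1
```

>>> {"api": "carry_out", "payload": {
  "increments": [
    [-0.5,0,-0.2,0,8,-4,-0.5],
    [0,0,0,0,0,0,-0.5],
    [0,0,0,0,0,0,1],
    [0,0,0,0,0,0,1],
    [0,0,0,0,0,0,1],
    [0,0,0,0,0,0,1],
    [0,0,0,0,0,0,1],
    [0,0,0,0,0,0,1]
  ]
}}

```text
t: 5.4
tcp_pos: [549.5, 373.2, 124.2]
ee_rot: [[-0.003, 0.004, 1.0], [-1.0, 0.003, -0.003], [-0.003, -1.0, 0.004]]
ft_force: [0.3, -0.3, -0.4]
opening: 38.2
```

>>> {"api": "carry_out", "payload": {
  "increments": [
    [0,0,0,0,-10,0,1],
    [0,0,0,0,-20,0,1],
    [0,0,0,0,-40,0,1],
    [0,0,0,0,-40,0,1],
    [0,0,0,0,-40,0,1],
    [0,0,0,0,0,0,1]
  ]
}}

```text
t: 6.15
tcp_pos: [547.3, 371.4, 276.0]
ee_rot: [[-0.003, -0.003, 1.0], [-1.0, -0.002, -0.003], [0.003, -1.0, -0.003]]
ft_force: [-0.5, -0.3, -3.1]
opening: 38.0
```

```bash
python3 - <<'E'
from h import *
s=manip.state();print(s['tcp_pos'],s['ft_force'],s['opening'],s['joint_pos'])
d=cap('scene'); cv2.imwrite('pics/g2.png',cv2.resize(d['bgr'][0:220,280:500],None,fx=2.5,fy=2.5))
E
```

```text
[547.34181091 371.36840967 275.96423765] [-0.50786815 -0.25628307 -3.10671612] 37.97021818973495 [ 5.96215470e-01  5.84455305e-01  6.17027420e-01  1.60757949e+00
 -1.54454520e-04  2.16992089e+00]
```

View pics/g2.png

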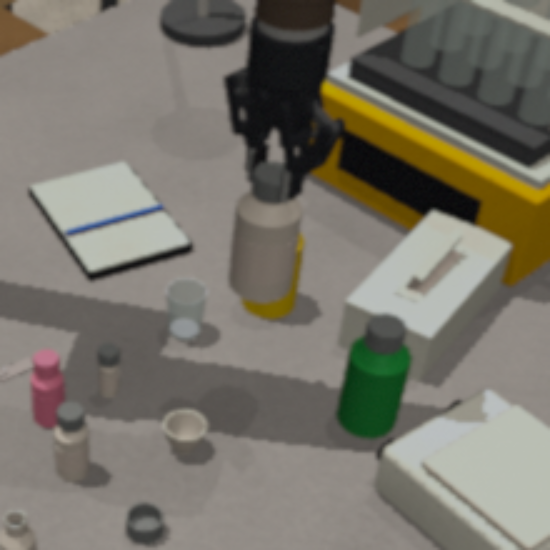

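XL is held upright with its underside at about z 152. I'll carry it to its well.

>>> {"api": "carry_out", "payload": {
  "increments": [
    [0,0,0,20,0,-2,1],
    [0,0,0,35,0,-4,1],
    [0,0,0,45,0,-5,1],
    [0,0,0,45,0,-5,1],
    [0,0,0,45,0,-5,1],
    [0,0,0,45,0,-5,1],
    [0,0,0,45,0,-5,1],
    [0,0,0,45,0,-5,1],
    [0,0,0,45,0,-5,1],
    [0,0,0,45,0,-5,1],
    [0,0,0,45,0,-5,1],
    [0,0,0,45,0,-5,1],
    [0,0,0,45,0,-5,1],
    [0,0,0,45,0,-5,1],
    [0,0,0,45,0,-5,1],
    [0,0,0,35,0,-4,1],
    [0,0,0,20,0,-2,1],
    [0,0,0,0,0,0,1]
  ]
}}

```text
t: 8.45
tcp_pos: [445.1, -343.6, 240.4]
ee_rot: [[0.0, -0.076, 0.997], [-1.0, -0.001, 0.0], [0.001, -0.997, -0.076]]
ft_force: [1.4, 0.4, -4.5]
opening: 38.0
```

>>> {"api": "carry_out", "payload": {
  "increments": [
    [2.2,0,0,8,0,11,1],
    [2.2,0,0,7,0,11,1],
    [0,0,0,0,0,0,1],
    [0,0,0,0,0,0,1]
  ]
}}

```text
t: 8.95
tcp_pos: [469.2, -356.0, 238.2]
ee_rot: [[0.005, 0.005, 1.0], [-1.0, 0.001, 0.005], [-0.001, -1.0, 0.005]]
ft_force: [0.3, -0.0, -3.8]
opening: 37.9
```

>>> {"api": "carry_out", "payload": {
  "increments": [
    [-0.2,0,0,2,15,-1,1],
    [0,0,0,0,15,0,1],
    [0,0,0,0,15,0,1],
    [0,0,0,0,0,0,1],
    [0,0,0,0,0,0,1]
  ]
}}

```text
t: 9.57
tcp_pos: [467.4, -356.5, 188.5]
ee_rot: [[0.006, -0.002, 1.0], [-1.0, 0.003, 0.006], [-0.003, -1.0, -0.002]]
ft_force: [0.3, -0.6, -3.5]
opening: 37.8
```

```bash
python3 - <<'E'
from h import *
s=manip.state();print(s['tcp_pos'],s['ft_force'],s['opening'])
a=cap('scene');b=cap('top'); cv2.imwrite('pics/p1.png',np.hstack([cv2.resize(a['bgr'][180:350,80:240],(400,425)),cv2.resize(b['bgr'][160:260,390:500],(400,425))]))
E
```

```text
[ 467.38559247 -356.54994189  188.52600225] [ 0.318091   -0.5889097  -3.53350928] 37.82596619484327
```

View pics/p1.png

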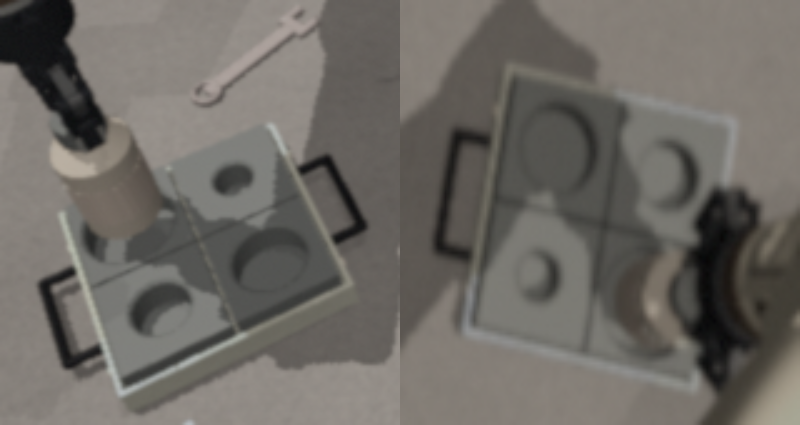

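The XL bottle is above the widest well (left panel (125,235)). I'll lower it.

>>> {"api": "carry_out", "payload": {
  "increments": [
    [0,0,0,2,15,0,1],
    [0,0,0,0,15,0,1],
    [0,0,0,0,15,0,1],
    [0,0,0,0,6,0,1],
    [0,0,0,0,0,0,1]
  ]
}}

```text
t: 10.3
tcp_pos: [467.5, -358.8, 134.2]
ee_rot: [[0.006, -0.001, 1.0], [-1.0, 0.003, 0.006], [-0.003, -1.0, -0.001]]
ft_force: [-1.2, 0.4, -1.3]
opening: 37.9
```

>>> {"api": "carry_out", "payload": {
  "increments": [
    [0,0,0,0,2,0,1],
    [0,0,0,0,0,0,1]
  ]
}}

```text
t: 10.55
tcp_pos: [468.0, -359.5, 135.0]
ee_rot: [[0.005, 0.001, 1.0], [-1.0, 0.0, 0.005], [-0.0, -1.0, 0.001]]
ft_force: [0.4, 0.0, -3.1]
opening: 38.4
```

>>> {"api": "carry_out", "payload": {
  "increments": [
    [0,0,0,0,3,0,1],
    [0,0,0,0,1,0,1],
    [0,0,0,0,0,0,1]
  ]
}}

```text
t: 10.92
tcp_pos: [468.4, -360.4, 134.1]
ee_rot: [[0.005, 0.004, 1.0], [-1.0, -0.003, 0.005], [0.003, -1.0, 0.004]]
ft_force: [-0.7, 0.4, -2.7]
opening: 37.9
```

>>> {"api": "carry_out", "payload": {
  "increments": [
    [0,0,0,-1,4,-1,1],
    [0,0,0,0,3,0,1],
    [0,0,0,0,0,0,1]
  ]
}}

```text
t: 11.3
tcp_pos: [468.5, -360.8, 134.4]
ee_rot: [[0.005, 0.009, 1.0], [-1.0, -0.009, 0.005], [0.009, -1.0, 0.009]]
ft_force: [-0.2, -0.3, -3.3]
opening: 38.2
```

```bash
python3 - <<'E'
from h import *
s=manip.state()
for k in s: print(k,np.round(s[k],3))
a=cap('scene');W=world(a);cv2.imwrite('pics/p2.png',cv2.resize(a['bgr'][120:350,60:240],None,fx=3,fy=3,interpolation=2))
E
```

```text
t 11.3
joint_pos [-6.550e-01  4.720e-01  6.100e-02  1.147e+00 -1.000e-03  9.100e-01]
joint_velocities [-0.    -0.01   0.007  0.005 -0.006 -0.   ]
joint_torque [-1.8000e-01 -4.9575e+01  2.5676e+01 -2.6000e-02 -8.6000e-02  1.0000e-03]
tcp_pos [ 468.485 -360.771  134.433]
ee_rot [[ 0.005  0.009  1.   ]
 [-1.    -0.009  0.005]
 [ 0.009 -1.     0.009]]
ft_force [-0.19  -0.35  -3.328]
moment [-0.079 -0.021  0.069]
opening 38.186
```

View pics/p2.png

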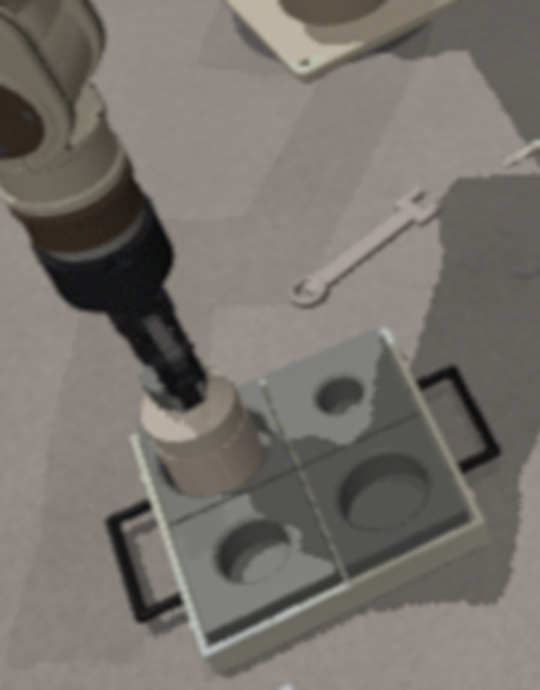

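>>> {"api": "carry_out", "payload": {
  "increments": [
    [-0.5,0,0.5,-2,7,0,1],
    [0,0,0,0,0,0,1]
  ]
}}

```text
t: 11.6
tcp_pos: [470.6, -363.4, 135.1]
ee_rot: [[0.004, 0.008, 1.0], [-1.0, -0.013, 0.004], [0.013, -1.0, 0.007]]
ft_force: [0.3, 0.8, -4.7]
opening: 38.0
```

>>> {"api": "carry_out", "payload": {
  "increments": [
    [0,0,0,2,-15,-2,1],
    [0,0,0,0,0,0,1],
    [0,0,0,0,0,0,1]
  ]
}}

```text
t: 11.98
tcp_pos: [468.0, -364.7, 148.2]
ee_rot: [[0.004, 0.005, 1.0], [-1.0, -0.01, 0.004], [0.01, -1.0, 0.005]]
ft_force: [-0.2, 0.1, -3.3]
opening: 38.0
```

The measured rack top is about 45 mm, so the block stands on the tray floor and the well floor is at about z 10. That means z≈134.5 was already floor contact. I'll re-centre and set the bottle down there.

>>> {"api": "carry_out", "payload": {
  "increments": [
    [-0.3,0,0.6,-6,0,0,1],
    [0,0,0,0,0,0,1],
    [0,0,0,0,0,0,1]
  ]
}}

```text
t: 12.35
tcp_pos: [467.5, -357.5, 146.1]
ee_rot: [[0.004, -0.003, 1.0], [-1.0, 0.004, 0.004], [-0.004, -1.0, -0.003]]
ft_force: [-0.2, -1.5, -3.7]
opening: 37.7
```

>>> {"api": "carry_out", "payload": {
  "increments": [
    [0,0,-0.2,1,7,0,1],
    [0,0,0,0,0,0,1],
    [0,0,0,0,4,0,1]
  ]
}}

```text
t: 12.72
tcp_pos: [467.6, -358.7, 134.5]
ee_rot: [[0.004, -0.003, 1.0], [-1.0, -0.0, 0.004], [0.0, -1.0, -0.003]]
ft_force: [0.1, -0.2, -3.4]
opening: 38.0
```

>>> {"api": "carry_out", "payload": {
  "increments": [
    [0,0,0,0,3,0,1]
  ]
}}

```text
t: 12.85
tcp_pos: [467.7, -359.5, 134.2]
ee_rot: [[0.004, -0.002, 1.0], [-1.0, -0.003, 0.004], [0.003, -1.0, -0.002]]
ft_force: [-6.7, 3.1, 19.7]
opening: 38.2
```

Upward force of 20 N, so the bottle is on the floor. I'll release it and retreat straight up.

>>> {"api": "carry_out", "payload": {
  "increments": [
    [0,0,0,0,0,0,0.6],
    [0,0,0,0,0,0,-0.3],
    [0,0,0,0,0,0,-0.5],
    [0,0,0,0,0,0,-0.5],
    [0,0,0,0,-20,0,-0.5],
    [0,0,0,0,-40,0,-0.5],
    [0,0,0,0,-50,0,-0.5],
    [0,0,0,0,-20,0,-0.5]
  ]
}}

```text
t: 13.85
tcp_pos: [467.7, -358.9, 266.4]
ee_rot: [[0.004, -0.003, 1.0], [-1.0, -0.002, 0.004], [0.002, -1.0, -0.003]]
ft_force: [1.1, -0.3, -0.3]
opening: 63.9
```

```bash
python3 - <<'E'
from h import *
d=cap('scene'); caps(d,dict(xl=(467,-359,148,20)))
E
```

```text
xl [ 469.4 -363.5] 21.7 [ 469.9 -362.6] 147.9
```

XL stands in its well with its top at 148, as expected. Next is L.

>>> {"api": "carry_out", "payload": {
  "increments": [
    [0,0,0,-25,0,16,-0.4],
    [0,0,0,-40,0,25,-0.4],
    [0,0,0,-40,0,25,-0.4],
    [0,0,0,-40,0,25,-0.4],
    [0,0,0,-40,5,25,-0.4],
    [0,0,0,-40,10,25,-0.4],
    [0,0,0,-40,10,25,-0.4],
    [0,0,0,-40,10,25,-0.4],
    [0,0,0,-35,10,22,-0.4],
    [0,0,0,-20,10,12,-0.4],
    [0,0,0,0,0,0,-0.4],
    [0,0,0,0,0,0,-0.4]
  ]
}}

```text
t: 15.4
tcp_pos: [697.5, 9.7, 199.3]
ee_rot: [[-0.0, -0.009, 1.0], [-1.0, -0.006, -0.0], [0.006, -1.0, -0.009]]
ft_force: [0.5, -0.2, -0.2]
opening: 59.7
```

>>> {"api": "carry_out", "payload": {
  "increments": [
    [0.5,0,0.3,6,15,0,-0.4],
    [0,0,0,0,20,0,-0.4],
    [0,0,0,0,20,0,-0.4],
    [0,0,0,0,0,0,-0.4],
    [0,0,0,0,0,0,-0.4]
  ]
}}

```text
t: 16.02
tcp_pos: [696.9, -5.4, 149.0]
ee_rot: [[-0.011, 0.007, 1.0], [-1.0, -0.002, -0.011], [0.002, -1.0, 0.007]]
ft_force: [-0.3, -0.6, 0.1]
opening: 59.9
```

>>> {"api": "carry_out", "payload": {
  "increments": [
    [-0.4,0.5,0,-9,15,1,-0.4],
    [0,0,0,0,0,0,-0.4],
    [0,0,0,0,0,0,-0.4]
  ]
}}

```text
t: 16.4
tcp_pos: [699.2, 3.8, 135.3]
ee_rot: [[-0.021, 0.003, 1.0], [-1.0, -0.002, -0.021], [0.002, -1.0, 0.003]]
ft_force: [-0.2, 0.8, -0.8]
opening: 59.9
```

>>> {"api": "carry_out", "payload": {
  "increments": [
    [0,-1,0,0,12,-1,-0.4],
    [0,0,0,0,12,0,-0.4],
    [0,0,0,0,11,0,-0.4],
    [0,0,0,0,0,0,-0.4],
    [0,0,0,0,0,0,-0.4]
  ]
}}

```text
t: 17.02
tcp_pos: [697.7, 4.0, 96.8]
ee_rot: [[-0.002, 0.001, 1.0], [-1.0, -0.002, -0.002], [0.002, -1.0, 0.001]]
ft_force: [0.2, 0.7, 0.8]
opening: 59.7
```

>>> {"api": "carry_out", "payload": {
  "increments": [
    [0,0,0,0,-3,0,-0.4],
    [0,0,0,0,0,0,1],
    [0,0,0,0,0,0,1],
    [0,0,0,0,0,0,1],
    [0,0,0,0,0,0,1],
    [0,0,0,0,0,0,1]
  ]
}}

```text
t: 17.77
tcp_pos: [698.5, 3.9, 101.4]
ee_rot: [[-0.002, 0.003, 1.0], [-1.0, -0.002, -0.002], [0.002, -1.0, 0.003]]
ft_force: [0.2, -0.4, -0.5]
opening: 32.0
```

>>> {"api": "carry_out", "payload": {
  "increments": [
    [0,0,0,0,-10,0,1],
    [0,0,0,0,-20,0,1],
    [0,0,0,0,-40,0,1],
    [0,0,0,0,-30,0,1],
    [0,0,0,15,-10,-5,1],
    [0,0,0,30,0,-12,1],
    [0,0,0,40,0,-16,1],
    [0,0,0,40,0,-16,1],
    [0,0,0,40,0,-16,1],
    [0,0,0,40,0,-16,1],
    [0,0,0,30,0,-12,1],
    [0,0,0,20,0,-8,1],
    [0,0,0,10,0,-4,1],
    [0,0,0,0,0,0,1]
  ]
}}

```text
t: 19.52
tcp_pos: [579.1, -275.5, 208.0]
ee_rot: [[-0.007, -0.015, 1.0], [-1.0, -0.002, -0.007], [0.002, -1.0, -0.015]]
ft_force: [-0.7, -0.8, -2.5]
opening: 32.0
```

>>> {"api": "carry_out", "payload": {
  "increments": [
    [0.8,0,0,5,10,4,1],
    [0,0,0,0,20,0,1],
    [0,0,0,0,20,0,1],
    [0,0,0,0,0,0,1],
    [0,0,0,0,0,0,1]
  ]
}}

```text
t: 20.15
tcp_pos: [585.2, -277.1, 154.6]
ee_rot: [[-0.0, 0.001, 1.0], [-1.0, -0.001, -0.0], [0.001, -1.0, 0.001]]
ft_force: [0.5, 0.3, -1.7]
opening: 32.2
```

>>> {"api": "carry_out", "payload": {
  "increments": [
    [0,0,0,4,0,-2,1],
    [0,0,0,0,0,0,1],
    [0,0,0,0,0,0,1]
  ]
}}

```text
t: 20.52
tcp_pos: [584.4, -281.6, 156.7]
ee_rot: [[0.0, 0.004, 1.0], [-1.0, -0.003, 0.0], [0.003, -1.0, 0.004]]
ft_force: [-0.4, -0.1, -1.5]
opening: 32.5
```

>>> {"api": "carry_out", "payload": {
  "increments": [
    [-0.2,0,0.2,0,15,0,1],
    [0,0,0,0,15,0,1],
    [0,0,0,0,8,0,1],
    [0,0,0,0,0,0,1]
  ]
}}

```text
t: 21.02
tcp_pos: [583.8, -281.4, 115.0]
ee_rot: [[0.0, -0.001, 1.0], [-1.0, 0.002, 0.0], [-0.002, -1.0, -0.001]]
ft_force: [-0.1, -0.1, -1.9]
opening: 31.9
```

>>> {"api": "carry_out", "payload": {
  "increments": [
    [0,0,0,0,3,0,1],
    [0,0,0,0,3,0,1]
  ]
}}

```text
t: 21.28
tcp_pos: [584.3, -281.5, 111.2]
ee_rot: [[0.0, 0.001, 1.0], [-1.0, 0.001, 0.0], [-0.001, -1.0, 0.001]]
ft_force: [-4.3, 2.6, 15.4]
opening: 32.0
```

On the floor (15 N). I'll release and retreat.

>>> {"api": "carry_out", "payload": {
  "increments": [
    [0,0,0,0,0,0,0.6],
    [0,0,0,0,0,0,-0.2],
    [0,0,0,0,0,0,-0.4],
    [0,0,0,0,0,0,-0.4],
    [0,0,0,0,-20,0,-0.4],
    [0,0,0,0,-40,0,-0.4],
    [0,0,0,0,-40,0,-0.4],
    [0,0,0,0,0,0,-0.4],
    [0,0,0,0,0,0,-0.4]
  ]
}}

```text
t: 22.4
tcp_pos: [584.9, -282.0, 214.5]
ee_rot: [[0.0, 0.003, 1.0], [-1.0, 0.0, 0.0], [-0.0, -1.0, 0.003]]
ft_force: [0.1, -0.7, -0.5]
opening: 59.8
```

```bash
python3 - <<'E'
from h import *
d=cap('scene'); caps(d,dict(xl=(467,-359,148,20),l=(584,-281,124,17),m=(511,131,92,1),s=(446,242,66,1)))
E
```

```text
xl [ 468.4 -362.8] 21.0 [ 469.9 -362.7] 147.7
l [ 587.5 -282.3] 18.6 [ 587.5 -283.4] 123.5
m [513.2 129.2] 14.9 [513.9 128.2] 90.9
s [446.3 241.4] 14.1 [447.4 240.4] 64.8
```

>>> {"api": "carry_out", "payload": {
  "increments": [
    [0,0,0,-25,0,-4,-0.2],
    [0,0,0,-40,0,-7,-0.2],
    [0,0,0,-45,0,-8,-0.2],
    [0,0,0,-45,0,-8,-0.2],
    [0,0,0,-45,0,-8,-0.2],
    [0,0,0,-45,0,-8,-0.2],
    [0,0,0,-45,0,-8,-0.2],
    [0,0,0,-45,0,-8,-0.2],
    [0,0,0,-35,0,-6,-0.2],
    [0,0,0,-25,0,-4,-0.2],
    [0,0,0,-10,0,-2,-0.2],
    [0,0,0,0,0,0,-0.2],
    [0,0,0,0,0,0,-0.2]
  ]
}}

```text
t: 24.08
tcp_pos: [504.1, 133.6, 198.4]
ee_rot: [[-0.003, -0.024, 1.0], [-1.0, 0.0, -0.003], [-0.0, -1.0, -0.024]]
ft_force: [0.1, -0.5, -0.1]
opening: 51.0
```

>>> {"api": "carry_out", "payload": {
  "increments": [
    [1.4,0,0,2,0,8,-0.2],
    [0,0,0,0,20,0,-0.2],
    [0,0,0,0,30,0,-0.2],
    [0,0,0,0,18,0,-0.2],
    [0,0,0,0,0,0,-0.2],
    [0,0,0,0,0,0,-0.2]
  ]
}}

```text
t: 24.82
tcp_pos: [517.0, 126.1, 130.3]
ee_rot: [[-0.012, 0.011, 1.0], [-1.0, -0.0, -0.012], [0.0, -1.0, 0.011]]
ft_force: [0.4, 1.2, 0.6]
opening: 51.4
```

>>> {"api": "carry_out", "payload": {
  "increments": [
    [-0.6,-0.7,0,-5,0,-4,-0.2],
    [0,0,0,0,0,0,-0.2],
    [0,0,0,0,15,0,-0.2],
    [0,0,0,0,15,0,-0.2],
    [0,0,0,0,0,0,-0.2],
    [0,0,0,0,0,0,-0.2]
  ]
}}

```text
t: 25.58
tcp_pos: [513.9, 131.7, 99.6]
ee_rot: [[0.001, 0.003, 1.0], [-1.0, 0.001, 0.001], [-0.001, -1.0, 0.003]]
ft_force: [-0.1, -1.1, -0.5]
opening: 51.4
```

>>> {"api": "carry_out", "payload": {
  "increments": [
    [0,0,0,0,10,-1,-0.2],
    [0,0,0,0,10,0,-0.2],
    [0,0,0,0,0,0,-0.2],
    [0,0,0,0,0,0,1],
    [0,0,0,0,0,0,1],
    [0,0,0,0,0,0,1],
    [0,0,0,0,0,0,1],
    [0,0,0,0,0,0,1]
  ]
}}

```text
t: 26.58
tcp_pos: [513.4, 131.8, 78.8]
ee_rot: [[0.001, 0.004, 1.0], [-1.0, 0.001, 0.001], [-0.001, -1.0, 0.004]]
ft_force: [-0.1, -0.9, -1.1]
opening: 26.1
```

>>> {"api": "carry_out", "payload": {
  "increments": [
    [0,0,0,0,-15,0,1],
    [0,0,0,0,-40,0,1],
    [0,0,0,0,-50,0,1],
    [0,0,0,0,-50,0,1],
    [0,0,0,15,-10,1,1],
    [0,0,0,35,0,3,1],
    [0,0,0,45,0,5,1],
    [0,0,0,45,0,5,1],
    [0,0,0,45,0,5,1],
    [0,0,0,45,0,5,1],
    [0,0,0,45,0,5,1],
    [0,0,0,45,0,5,1],
    [0,0,0,45,0,5,1],
    [0,0,0,45,0,5,1],
    [0,0,0,45,0,5,1],
    [0,0,0,30,0,3,1],
    [0,0,0,20,0,2,1],
    [0,0,0,0,0,0,1],
    [0,0,0,0,0,0,1]
  ]
}}

```text
t: 28.95
tcp_pos: [560.1, -393.8, 246.5]
ee_rot: [[-0.002, -0.007, 1.0], [-1.0, 0.007, -0.002], [-0.007, -1.0, -0.007]]
ft_force: [-0.3, 0.1, -0.9]
opening: 25.8
```

>>> {"api": "carry_out", "payload": {
  "increments": [
    [0.4,0,-0.4,-16,0,5,1],
    [0,0,0,0,0,0,1],
    [0,0,0,0,35,0,1],
    [0,0,0,0,40,0,1],
    [0,0,0,0,30,0,1],
    [0,0,0,0,0,0,1],
    [0,0,0,0,0,0,1]
  ]
}}

```text
t: 29.82
tcp_pos: [565.8, -374.8, 143.5]
ee_rot: [[0.004, 0.003, 1.0], [-1.0, -0.003, 0.004], [0.003, -1.0, 0.003]]
ft_force: [-0.5, 0.1, -1.1]
opening: 25.9
```

>>> {"api": "carry_out", "payload": {
  "increments": [
    [-0.2,0,0.2,3,12,-1,1],
    [0,0,0,0,0,0,1],
    [0,0,0,0,0,0,1]
  ]
}}

```text
t: 30.2
tcp_pos: [566.5, -379.3, 134.6]
ee_rot: [[0.004, 0.004, 1.0], [-1.0, -0.003, 0.004], [0.003, -1.0, 0.004]]
ft_force: [-1.1, 0.0, 0.3]
opening: 26.6
```

```bash
python3 - <<'E'
from h import *
s=manip.state();print(s['tcp_pos'])
a=cap('scene');cv2.imwrite('pics/p3.png',cv2.resize(a['bgr'][180:350,80:240],None,fx=3.3,fy=3.3,interpolation=2))
E
```

```text
[ 566.46127443 -379.31543661  134.55015538]
```

View pics/p3.png

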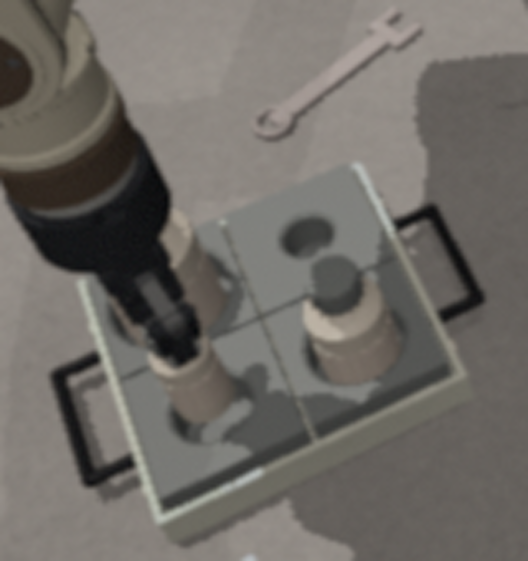

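XL and L stand in their wells, and M hangs over the third well at (210,410). I'll lower it.

>>> {"api": "carry_out", "payload": {
  "increments": [
    [-0.2,0,0.2,-1,12,-1,1],
    [0,0,0,0,12,0,1],
    [0,0,0,0,12,0,1],
    [0,0,0,0,4,0,1],
    [0,0,0,0,0,0,1]
  ]
}}

```text
t: 30.88
tcp_pos: [564.7, -377.7, 90.5]
ee_rot: [[0.004, -0.001, 1.0], [-1.0, 0.002, 0.004], [-0.002, -1.0, -0.001]]
ft_force: [0.5, -0.6, -0.3]
opening: 26.0
```

>>> {"api": "carry_out", "payload": {
  "increments": [
    [0,0,0,0,3,0,1],
    [0,0,0,0,3,0,1]
  ]
}}

```text
t: 31.12
tcp_pos: [565.3, -378.7, 88.6]
ee_rot: [[0.004, 0.002, 1.0], [-1.0, -0.001, 0.004], [0.001, -1.0, 0.002]]
ft_force: [-5.6, 2.4, 14.9]
opening: 26.3
```

>>> {"api": "carry_out", "payload": {
  "increments": [
    [0,0,0,0,0,0,0.6],
    [0,0,0,0,0,0,0],
    [0,0,0,0,0,0,-0.2],
    [0,0,0,0,0,0,-0.2],
    [0,0,0,0,-20,0,-0.2],
    [0,0,0,0,-40,0,-0.2],
    [0,0,0,0,-50,0,-0.2],
    [0,0,0,0,-20,0,-0.2],
    [0,0,0,0,0,0,-0.2],
    [0,0,0,0,0,0,-0.2]
  ]
}}

```text
t: 32.38
tcp_pos: [565.0, -378.2, 220.1]
ee_rot: [[0.004, -0.0, 1.0], [-1.0, 0.0, 0.004], [-0.0, -1.0, -0.0]]
ft_force: [0.1, -0.4, 0.8]
opening: 51.2
```

```bash
python3 - <<'E'
from h import *
d=cap('scene'); caps(d,dict(xl=(467,-359,148,20),l=(584,-281,124,17),m=(565,-378,102,1),s=(446,242,66,1)))
E
```

```text
xl [ 467.5 -353.4] 17.1 [ 468.1 -348.9] 147.5
l [ 587.  -282.7] 18.1 [ 587.6 -283.3] 123.6
m [ 566.8 -380.9] 15.0 [ 567.6 -380.6] 101.2
s [447.2 241.4] 13.8 [448.3 240.2] 65.2
```

>>> {"api": "carry_out", "payload": {
  "increments": [
    [0,0,0,-25,0,-4,-0.2],
    [0,0,0,-45,0,-8,-0.2],
    [0,0,0,-45,0,-8,-0.2],
    [0,0,0,-45,0,-8,-0.2],
    [0,0,0,-45,0,-8,-0.2],
    [0,0,0,-45,0,-8,-0.2],
    [0,0,0,-45,0,-8,-0.2],
    [0,0,0,-45,0,-8,-0.2],
    [0,0,0,-45,0,-8,-0.2],
    [0,0,0,-45,0,-8,-0.2],
    [0,0,0,-45,0,-8,-0.2],
    [0,0,0,-45,0,-8,-0.2],
    [0,0,0,-40,0,-8,-0.2],
    [0,0,0,-25,0,-5,-0.2],
    [0,0,0,-15,0,-3,-0.2],
    [0,0,0,0,0,0,-0.2],
    [0,0,0,0,0,0,-0.2]
  ]
}}

```text
t: 34.55
tcp_pos: [438.7, 238.6, 198.7]
ee_rot: [[0.001, -0.04, 0.999], [-1.0, 0.001, 0.001], [-0.001, -0.999, -0.04]]
ft_force: [-0.2, 0.2, 0.3]
opening: 51.4
```

>>> {"api": "carry_out", "payload": {
  "increments": [
    [2.3,0,0,-4,0,8,-0.2],
    [0,0,0,0,0,0,-0.2],
    [0,0,0,0,30,0,-0.2],
    [0,0,0,0,40,0,-0.2],
    [0,0,0,0,25,0,-0.2],
    [0,0,0,0,0,0,-0.2],
    [0,0,0,0,0,0,-0.2]
  ]
}}

```text
t: 35.42
tcp_pos: [449.4, 236.8, 103.0]
ee_rot: [[-0.009, 0.001, 1.0], [-1.0, 0.001, -0.009], [-0.001, -1.0, 0.001]]
ft_force: [0.0, 0.5, 0.5]
opening: 51.7
```

>>> {"api": "carry_out", "payload": {
  "increments": [
    [0,-0.5,0,-6,5,-2,-0.2],
    [0,0,0,0,0,0,-0.2],
    [0,0,0,0,0,0,-0.2]
  ]
}}

```text
t: 35.8
tcp_pos: [449.1, 244.1, 100.5]
ee_rot: [[0.001, 0.005, 1.0], [-1.0, 0.003, 0.001], [-0.003, -1.0, 0.005]]
ft_force: [-0.9, 0.1, 0.0]
opening: 51.3
```

>>> {"api": "carry_out", "payload": {
  "increments": [
    [-0.3,0,-0.2,1,15,-2,-0.2],
    [0,0,0,0,15,0,-0.2],
    [0,0,0,0,15,0,-0.2],
    [0,0,0,0,0,0,-0.2],
    [0,0,0,0,0,0,-0.2]
  ]
}}

```text
t: 36.42
tcp_pos: [446.2, 242.9, 52.3]
ee_rot: [[0.001, -0.002, 1.0], [-1.0, -0.001, 0.001], [0.001, -1.0, -0.002]]
ft_force: [0.1, -0.6, -1.0]
opening: 51.2
```

>>> {"api": "carry_out", "payload": {
  "increments": [
    [0,0,0,0,0,0,1],
    [0,0,0,0,0,0,1],
    [0,0,0,0,0,0,1],
    [0,0,0,0,0,0,1],
    [0,0,0,0,0,0,1],
    [0,0,0,0,-15,0,1],
    [0,0,0,0,-30,0,1],
    [0,0,0,0,-40,0,1],
    [0,0,0,0,0,0,1]
  ]
}}

```text
t: 37.55
tcp_pos: [447.4, 243.5, 143.8]
ee_rot: [[0.001, 0.002, 1.0], [-1.0, 0.001, 0.001], [-0.001, -1.0, 0.002]]
ft_force: [0.2, 0.7, -0.5]
opening: 21.9
```

```bash
python3 - <<'E'
from h import *
s=manip.state();print(s['tcp_pos'],s['opening'])
a=cap('scene');cv2.imwrite('pics/p4.png',cv2.resize(a['bgr'][60:240,220:440],None,fx=3,fy=3,interpolation=2))
E
```

```text
[447.3812693  243.48437202 143.8213343 ] 21.922863770132395
```

View pics/p4.png

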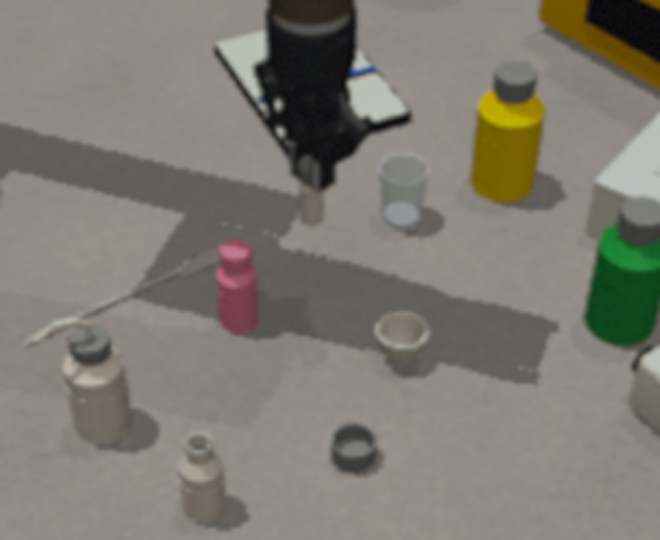

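The vial is held upright. I'll carry it to the narrowest well.

>>> {"api": "carry_out", "payload": {
  "increments": [
    [0,0,0,0,-40,0,1],
    [0,0,0,0,-46,0,1],
    [0,0,0,20,0,2,1],
    [0,0,0,35,0,3,1],
    [0,0,0,45,0,4,1],
    [0,0,0,45,0,4,1],
    [0,0,0,45,0,4,1],
    [0,0,0,45,0,4,1],
    [0,0,0,45,0,4,1],
    [0,0,0,45,0,4,1],
    [0,0,0,45,0,4,1],
    [0,0,0,45,0,4,1],
    [0,0,0,35,0,3,1],
    [0,0,0,25,0,2,1],
    [0,0,0,15,0,1,1],
    [0,0,0,0,0,0,1],
    [0,0,0,0,0,0,1]
  ]
}}

```text
t: 39.72
tcp_pos: [471.9, -266.3, 205.1]
ee_rot: [[-0.001, -0.049, 0.999], [-1.0, 0.003, -0.001], [-0.003, -0.999, -0.049]]
ft_force: [0.4, 0.1, -0.3]
opening: 21.8
```

>>> {"api": "carry_out", "payload": {
  "increments": [
    [2.8,0,-0.2,-5,0,14,1],
    [0,0,0,0,0,0,1],
    [0,0,0,0,0,0,1],
    [0,0,0,0,30,0,1],
    [0,0,0,0,30,0,1],
    [0,0,0,0,20,0,1],
    [0,0,0,0,0,0,1],
    [0,0,0,0,0,0,1]
  ]
}}

```text
t: 40.72
tcp_pos: [486.3, -257.7, 124.7]
ee_rot: [[0.005, -0.0, 1.0], [-1.0, -0.001, 0.005], [0.001, -1.0, -0.0]]
ft_force: [0.4, -0.5, -0.6]
opening: 22.2
```

>>> {"api": "carry_out", "payload": {
  "increments": [
    [0,0,0,4,8,0,1],
    [0,0,0,0,0,0,1],
    [0,0,0,0,0,0,1]
  ]
}}

```text
t: 41.1
tcp_pos: [487.7, -262.8, 118.5]
ee_rot: [[0.005, 0.003, 1.0], [-1.0, -0.003, 0.005], [0.003, -1.0, 0.003]]
ft_force: [0.1, -0.0, -0.2]
opening: 22.2
```

```bash
python3 - <<'E'
from h import *
s=manip.state();print(s['tcp_pos'])
a=cap('scene');b=cap('top'); cv2.imwrite('pics/p5.png',np.hstack([cv2.resize(a['bgr'][180:350,80:240],(400,425)),cv2.resize(b['bgr'][160:260,390:500],(400,425))]))
E
```

```text
[ 487.69457071 -262.79945142  118.47937841]
```

View pics/p5.png

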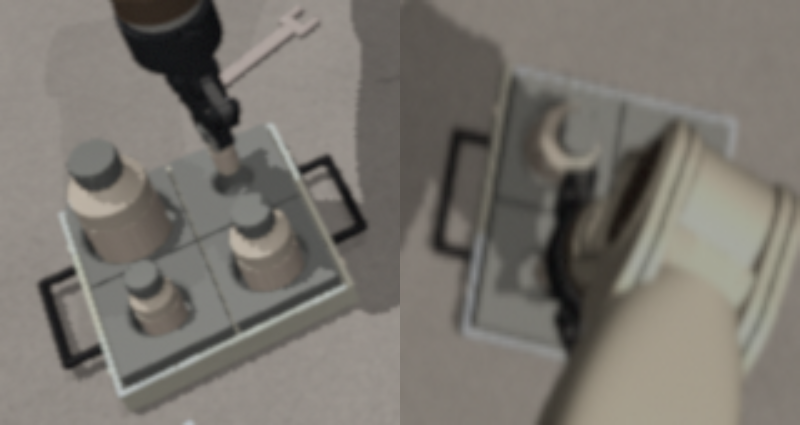

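The vial is over the narrowest well (left panel (232,170)), and XL, L and M stand upright. I'll lower it.

>>> {"api": "carry_out", "payload": {
  "increments": [
    [-0.2,0,0.2,-1,13,-1,1],
    [0,0,0,0,13,0,1],
    [0,0,0,0,13,0,1],
    [0,0,0,0,10,0,1],
    [0,0,0,0,0,0,1]
  ]
}}

```text
t: 41.82
tcp_pos: [485.5, -261.0, 64.7]
ee_rot: [[0.005, -0.003, 1.0], [-1.0, 0.002, 0.005], [-0.002, -1.0, -0.003]]
ft_force: [0.3, 0.3, -1.1]
opening: 22.0
```

>>> {"api": "carry_out", "payload": {
  "increments": [
    [0,0,0,0,3,0,1],
    [0,0,0,0,3,0,1]
  ]
}}

```text
t: 42.08
tcp_pos: [486.5, -262.0, 62.9]
ee_rot: [[0.005, -0.0, 1.0], [-1.0, -0.001, 0.005], [0.001, -1.0, -0.0]]
ft_force: [-8.4, 2.9, 24.1]
opening: 21.8
```

On the floor. I'll release it, retreat, and back off towards +y.

>>> {"api": "carry_out", "payload": {
  "increments": [
    [0,0,0,0,0,0,0.7],
    [0,0,0,0,0,0,0.2],
    [0,0,0,0,0,0,0.1],
    [0,0,0,0,0,0,0.1],
    [0,0,0,0,-20,0,0.1],
    [0,0,0,0,-40,0,0.1],
    [0,0,0,0,-50,0,0.1],
    [0,0,0,0,-50,0,0.1],
    [0,0,0,-30,0,0,0.1],
    [0,0,0,-45,0,0,0.1],
    [0,0,0,-45,0,0,0.1],
    [0,0,0,-45,0,0,0.1],
    [0,0,0,-30,0,0,0.1],
    [0,0,0,0,0,0,0.1],
    [0,0,0,0,0,0,0.1]
  ]
}}

```text
t: 43.95
tcp_pos: [486.4, -62.5, 226.4]
ee_rot: [[0.003, 0.0, 1.0], [-1.0, -0.001, 0.003], [0.001, -1.0, 0.0]]
ft_force: [0.0, -0.2, 0.4]
opening: 38.3
```

```bash
python3 - <<'E'
from h import *
a=cap('scene');b=cap('top')
I=dict(xl=(467,-359,148,20),l=(584,-281,124,17),m=(565,-378,102,1),s=(486,-262,76,1),open=(585,1,86,1))
for d in(a,b):
    try: caps(d,I)
    except Exception as e: print(e)
cv2.imwrite('pics/end.png',np.hstack([cv2.resize(a['bgr'][90:350,80:350],(400,385)),cv2.resize(b['bgr'][140:260,330:500],(400,385))]))
E
```

```text
xl [ 467.9 -362.4] 20.8 [ 470.  -362.7] 147.6
l [ 585.9 -282.4] 18.2 [ 587.7 -283.2] 123.6
m [ 566.6 -381.2] 15.1 [ 567.4 -380.7] 101.5
s [ 489.1 -265.4] 13.7 [ 489.8 -264.7] 75.8
open [586.5  -2.1] 12.5 [586.   -1.1] 82.8
xl [ 465.2 -358.1] 20.1 [ 465.6 -358.3] 146.5
l [ 583.8 -279.4] 17.1 [ 583.8 -278.8] 123.2
m [ 563.1 -376.5] 14.6 [ 563.2 -376.1] 100.2
s [ 484.9 -259.6] 12.2 [ 485.1 -260. ] 74.5
open [583.4   2.7] 10.5 [582.5   3.4] 84.9
```

View pics/end.png

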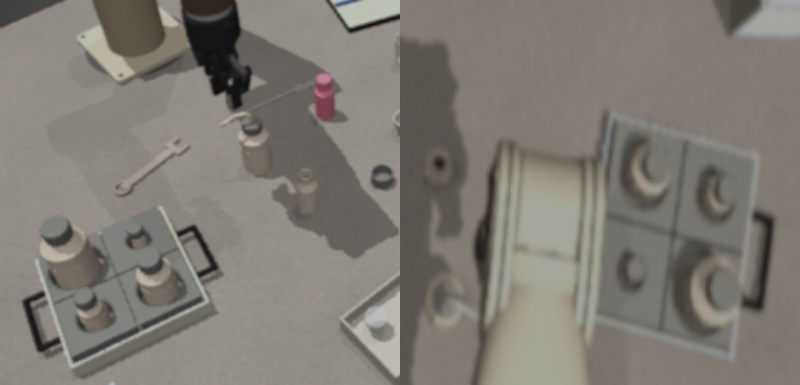

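All four bottles stand upright, each within about 3 mm of its well centre and at the expected height. The look-alikes have not moved and the gripper is clear.

```bash
python3 -c "
from cell import manip
print(manip.sign_off())"
```

```text
the job is handed in; nothing more can be done
None
```

All four bottles are in the wells of their own size, and I handed the job in at about 44 s of the 106 s allowed. I gripped each bottle by its cap and lowered it until the wrist felt 15–24 N from the well floor. Only then did I release it and back straight off.

- **Position:** in the last pictures, both cameras put each cap within about 3 mm of its well's centre.
- **Height:** cap tops read about 147, 123, 101 and 75 mm. That is bottle height plus about 10 mm.
- **Look-alikes:** the open bottle reads where it started. The wash bottle and the pink bottle still stand in the last picture.
- **Cameras disagreed:** the two differed by a constant 4–5 mm, mostly in y, so I averaged them.
- **Well floor higher than expected:** it lay at about z 10 rather than 6, because the blocks stand on the tray's floor. I missed this at first, so the XL bottle was pressed lightly on the floor a few times and drifted about 6 mm. I then lifted it slightly, re-centred it and set it down again. Forces during those presses were not all read, but the highest I saw at any point was 24 N.

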